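# Interleave two stone tiles in a cam clamp and hold the cam at full lift

### The job

Two polished stone tiles are to be scribed along their edges as a pair: lay the cork sheet on the tile that already lies in the cam clamp, stack the second tile on the cork squarely over the first so that the polished faces never touch, then swing the clamp's lever by its upright grip to the cam's highest lift, where the jaw presses both tiles hardest against the fence. Finish while still holding the lever there by its grip: it does not lock, it springs back if let go, and past the highest point the jaw backs off again. Leave the tools and other things round about where they are.

Things in the scene. Friction and masses are not known exactly. Their poses are not given: they have to be found in the camera images.
- cam_clamp: fixed plywood board of a cam clamp, 110 x 285 x 18 mm; origin on the bench under the middle of the nest; z up; spans x -55 to 55, y -186 to 99 mm. +y: towards the steel end fence (face at y = +55 mm, 76 mm wide, top 52 mm above bench); -y: towards jaw and cam. Tiles lie on the board's top (18 mm up), long side along y; the nest is open on both x sides
- pressure_pad: rubber-faced sprung pad on the jaw, 46 mm wide, 20 to 49 mm above the bench; axes as the clamp's, origin at the foot of its back, face 10 mm farther along +y. Lever open: face at clamp y = -62 to -65 mm, so a tile has 6 to 10 mm of play between fence and pad. At full lift it would reach -52: the springs (4 N plus 4 N per mm) then press the tiles with 12 to 16 N
- cam_lever (a joint): lever angle, rad: 0 = open, lever along the clamp's -y (0.07 short); grows clockwise seen from above. Highest lift of the round eccentric (14 mm off centre) is at 1.5: lever along the clamp's -x, square to the jaw's travel. Jaw travel follows the cosine of the angle from 1.5; beyond it (stop at 2.0) the jaw backs off. Starts at 0 to 0.25; a spring (3 N at the grip at 1.5) throws it back
- pivot (a point): point on the axis of the lever's upright pivot bolt, at the height of the board's top (18 mm above the bench); it lies 134 mm from the nest's middle along the clamp's -y. The centre of the lever's grip turns about it at a radius of 105 mm
- lever_grip: black upright turned grip at the end of the lever, 25 mm across and 51 mm tall, which spins freely on its own axis; origin at the centre of its foot, 52 mm above the bench; its top is 104 mm above the bench. Pinch it from above at about 80 to 85 mm above the bench
- tile_low: polished stone tile, 50 x 110 x 12 mm (x, y, z), 0.18 kg, loose, already lying in the nest of the clamp with 1 to 4 mm of play to the fence; origin at the centre of its underside, long side along its y, z up
- tile_top: the second, identical polished stone tile, 50 x 110 x 12 mm, 0.18 kg (may differ by a third), lying flat on the bench at the right; origin at the centre of its underside, long side along its y, z up
- cork_sheet: stiff cork separator sheet, 46 x 100 x 6 mm, about 20 g, a little smaller than the tiles all round, lying flat on the bench at the right, origin at the centre of its underside, long side along its y, z up
- sand_block: grey rubbing block 70 x 82 x 30 mm, a bystander; origin at the centre of its underside
- offcut: squared stone offcut 75 x 94 x 42 mm, a bystander; origin at the centre of its underside

How it is judged (in metres and radians):
On the way, in this order (a step that is already met when the one before it is completed fails the run):
1. the cork sheet lies on the lower tile in the clamp, let go (contact force between cork_sheet and tile_low above 0.05 N and contact force between the fingers and cork_sheet below 0.05 N and z of cork_sheet in the frame of cam_clamp between 0.028 and 0.0325 m and horizontal distance between cork_sheet and tile_low below 0.012 m and angle between the y axis of cork_sheet and the y axis of tile_low, either way round below 0.15 rad), for 0.2 s.
2. the second tile lies on the cork over the first, let go (contact force between tile_top and cork_sheet above 0.5 N and contact force between the fingers and tile_top below 0.05 N and z of tile_top in the frame of cam_clamp between 0.034 and 0.0385 m and horizontal distance between tile_top and tile_low below 0.012 m and angle between the y axis of tile_top and the y axis of tile_low, either way round below 0.15 rad), for 0.2 s.
At the end, for the whole second after the job is handed in: Lever held by its grip, joint 1.35 to 1.65 (highest lift 1.5); pad presses each tile by 1.5 N or more, both within 2 mm of the fence; tile, cork, tile lie flat in the nest, cork within 12 mm and upper tile within 10 mm and 0.05 rad of the lower tile (value of joint cam_lever between 1.35 and 1.65 rad and contact force between the fingers and lever_grip above 1 N and contact force between pressure_pad and tile_low above 1.5 N and contact force between pressure_pad and tile_top above 1.5 N and y of each of tile_low, tile_top in the frame of cam_clamp above -0.002 m and z of tile_low in the frame of cam_clamp below 0.0205 m and z of cork_sheet in the frame of cam_clamp between 0.028 and 0.0325 m and z of tile_top in the frame of cam_clamp between 0.034 and 0.0385 m and horizontal distance between cork_sheet and tile_low below 0.012 m and horizontal distance between tile_top and tile_low below 0.01 m and angle between the y axis of tile_top and the y axis of tile_low, either way round below 0.05 rad); the arm keeps its last pose, push and grip.
It fails at once if the two polished tiles touch each other (contact force between tile_top and tile_low above 0.3 N).
It fails at once if a bystander is shifted by more than 30 mm (distance of any of sand_block, offcut from where it was at the start of the episode above 0.03 m).
It also fails if it takes over 69 s, if anything falls off the work surface, if the arm or the gripper's body presses on something with over 40 N, if the wrist force passes 120 N, or if a joint passes its speed limit or range.

### The arm

A 6-joint arm with a two-finger parallel gripper is mounted at the origin on a cart in front of the work surface, level with it; the furniture and walls round the work are solid. World frame = base frame: x ahead of the robot, y to its left, z up, the work surface at z = 0. Lengths are in m, angles in degrees, forces in N, time in s.
With the tool pointing down it reaches from about 0.4 to 0.825 m from the base axis. Payload 7 kg.
Tool frame: the origin (TCP) lies at the very end of the fingers, on their centre line; the grasp point (between the pads) lies tcp_to_grasp behind it (tcp_to_grasp is the distance from the TCP to the grasp point, in m); x points along the fingers, y is the direction in which the jaws open and shut, and the axes are right-handed (so a half turn about x gives the same grasp; the last joint's range is limited). The gripper opens to 88 mm and grips with 3 to 60 N. Pads are 19 mm wide; open, the fingers measure 130 mm over their backs; the gripper's body (78 mm by 193 mm) begins 47 mm behind the grasp point.
Start: joints at [-58.207, 20.546, 0.682, 0, -70.136, -16.507], TCP at [0.178, -0.651, 0.227] pointing down, gripper open.
Joint ranges: [-176.03, 176.03], [-82.01, 121.73], [-58.28, 71.71], [-173.87, 95.51], [-174.79, -0.11], [-173.66, 173.66]. Speed limits (degrees/s): [136.94, 136.94, 172.46, 180, 180, 180].

### API

Orientations are given as [roll, pitch, yaw] about the fixed x, y, z axes, in that order (R = Rz(yaw) Ry(pitch) Rx(roll)).
In Python, from plant import * gives the robot as it stands. The module is installed in compiled form; this text tells all that it offers.
- The arm moves only by the shell command python3 -m pendant 'ROWS'. ROWS is JSON, a list of rows, each an object with "claw": the finger opening in mm, from 0 to 87.6; "linear": the shift along the tool's x, y, z in mm, a list of three; "twist": the turn about the tool's x in rad. In form: [{"claw": claw, "linear": [tx, ty, tz], "twist": twist}, ...]. A call has exactly 10 rows; each row shifts and turns the commanded pose from where the row before left it, along the tool's axes as they then stand; what a row does not reach is not made up. A row lasts 1/12 s, in which the tool goes at most 41.7 mm and 7.16 degrees, less where a joint would pass 70% of its speed; a pose out of reach is approached as far as the arm can. A call with a gripper value outside its range is refused whole. The fingers move at their own pace and stop on an object; the grip force is fixed at half the most. Time passes only in rows, so rows that do not move let the fingers close, or fill a call up. It gives the time, the measured TCP pose, the force and the opening at its end, in the units of the state.
- get_obs(): the state, without advancing time (a new reading comes with each control period).
- snapshot(name): name is "scene" or "top" or "wrist"; returns (picture, depth): 420x560x3 uint8, red, green, blue; 420x560 float32, m along the optical axis (not along the pixel's ray), 0 where there is no reading.
- camera_params(name): a dict with "fx", "fy", "cx", "cy" (pixels), "rvec" (rotation vector, rad) and "tvec" (3), from world to camera coordinates, as OpenCV has them. Camera axes: x right, y down, z forward; pixel columns grow to the right and rows downward; lengths in m; the calibration is good to about 2 mm. A picture is of the moment at which its call begins: read the wrist's pose just before it. camera_params takes no time and is no camera call; for the wrist camera it gives the pose at the moment of the call.
- close_job(): hands the job in, once; it reports no verdict.
Trained networks look in the newest picture that a camera, given by its name, has taken for a name from the list of things; names that differ only in an ending like _2 or _b are one class to them, and where a whole thing is asked for, a point or a joint stands for the part that bears it (a point fixed in the world has none). Each returns a list of dicts, best first, with "confidence" (0 to 1); they miss things now and then, are a little off and sometimes report something else, mostly with a low value. They report only what shows in the picture. A call takes as long as a camera call.
- boxes_of(camera, target): "xy" ([column, row] in pixels, amid what is visible of it).
The state is a dict: "clock": time; "joint_pos": joint angles; "qvel": joint speeds; "tau": joint torques, N m; "tool_pos": TCP position; "orientation": TCP orientation; "force": force on the tool from outside, world axes, zero at the start; "moment": the same for the moment, N m; "opening": finger opening in m.
Only numpy, scipy, OpenCV 4.12 (cv2) and the standard library are available. Lean on these libraries where they do the work, as an engineer would, in place of code of your own. Each camera call takes 0.05 s, during which the arm holds its last target. There are 200 camera calls.

## Working session

There is one attempt and no reset: what is moved stays moved. The work goes in short steps, Python scripts to look and compute and a shell command to move; the robot and the scene stay as the last step left them, time stands still between calls to the robot, and variables do not carry over. Pictures are saved under pics/ and viewed, about 8 in all and at most 12, crops included, and the job is handed in when it is done.

```bash
mkdir -p pics
cat > h.py <<'E'
from plant import *
import numpy as np, cv2
from scipy.spatial.transform import Rotation as R
def cloud(name, d):
    p=camera_params(name); v,u=np.mgrid[0:d.shape[0],0:d.shape[1]]
    X=np.stack([(u-p['cx'])/p['fx']*d,(v-p['cy'])/p['fy']*d,d],-1)
    M=R.from_rotvec(np.ravel(p['rvec'])).as_matrix()
    W=(X-np.ravel(p['tvec']))@M
    W[d<=0]=np.nan
    return W
def save(n,im): cv2.imwrite('pics/'+n+'.png',cv2.cvtColor(im,cv2.COLOR_RGB2BGR))
E
python3 - <<'E'
from h import *
o=get_obs(); print({k:np.round(v,3).tolist() for k,v in o.items()})
for c in ['top','scene']:
    im,d=snapshot(c); W=cloud(c,d); np.save(c+'.npy',W); save(c+'0',im); cv2.imwrite(c+'.png',im)
    for t in ['cam_clamp','pressure_pad','lever_grip','tile_low','tile_top','cork_sheet','sand_block','offcut']:
        for b in boxes_of(c,t)[:2]:
            x,y=map(int,b['xy']); print(c,t,round(b['confidence'],2),(x,y),np.round(W[y,x],3))
E
```

```text
{'clock': 0.0, 'joint_pos': [-58.206, 20.59, 0.634, -0.019, -70.136, -16.505], 'qvel': [-0.003, 0.048, 0.012, -0.058, 0.079, 0.006], 'tau': [-0.001, -58.272, 29.306, 6.998, 0.007, -0.0], 'tool_pos': [0.178, -0.651, 0.226], 'orientation': [95.369, 89.906, 110.651], 'force': [-0.485, 0.366, 0.806], 'moment': [-0.018, 0.014, 0.015], 'opening': 0.088}
top cam_clamp 0.91 (221, 209) [0.541 0.169 0.018]
top pressure_pad 0.58 (221, 209) [0.541 0.169 0.018]
top tile_low 0.68 (186, 214) [0.525 0.257 0.029]
top tile_top 0.95 (420, 235) [ 0.486 -0.346  0.009]
top tile_top 0.34 (347, 253) [ 0.435 -0.157  0.011]
top cork_sheet 0.71 (345, 252) [ 0.438 -0.152  0.007]
top sand_block 0.81 (341, 171) [ 0.645 -0.137  0.025]
top sand_block 0.3 (220, 209) [0.541 0.172 0.016]
top offcut 0.77 (126, 182) [0.601 0.407 0.045]
scene cam_clamp 0.62 (250, 254) [0.518 0.182 0.038]
scene pressure_pad 0.52 (244, 248) [0.535 0.183 0.047]
scene lever_grip 0.64 (293, 200) [0.522 0.017 0.09 ]
scene tile_low 0.83 (229, 270) [0.527 0.244 0.03 ]
scene tile_top 0.62 (383, 164) [ 0.465 -0.325  0.015]
scene tile_top 0.61 (148, 299) [0.598 0.419 0.044]
scene cork_sheet 0.59 (361, 200) [ 0.434 -0.166  0.007]
scene sand_block 0.69 (290, 167) [ 0.657 -0.128  0.029]
scene offcut 0.72 (149, 298) [0.598 0.416 0.044]
```

View pics/top0.png

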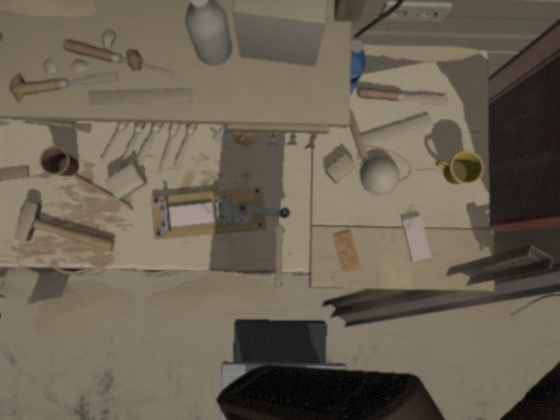

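```bash
python3 - <<'E'
from h import *
W=np.load('top.npy'); im=cv2.imread('top.png')
o=get_obs(); print('tool axes cols\n',R.from_euler('xyz',o['orientation'],degrees=True).as_matrix().round(3))
hsv=cv2.cvtColor(im,cv2.COLOR_RGB2HSV)
for n,(u,v) in dict(cork=(345,250),top=(417,238),low=(190,214)).items():
    a=im[v,u].astype(int); roi=np.zeros(im.shape[:2],bool); roi[v-30:v+30,u-35:u+35]=1
    m=(np.abs(im.astype(int)-a).sum(-1)<60)&roi
    nl,l,s,c=cv2.connectedComponentsWithStats(m.astype(np.uint8),connectivity=4); k=l==l[v,u]
    P=W[k]; P=P[~np.isnan(P).any(1)]
    print(n,a,k.sum(),P[:,2].mean().round(4),cv2.minAreaRect((P[:,:2]*1000).astype(np.float32)))
# board
m=(W[...,2]>0.01)&(W[...,2]<0.026)
roi=np.zeros(m.shape,bool); roi[170:250,140:275]=1; P=W[m&roi]; print('board',cv2.minAreaRect((P[:,:2]*1000).astype(np.float32)))
g=(W[...,2]>0.095)&roi|((W[...,2]>0.095)&(W[...,2]<.115)&(np.abs(W[...,0]-.53)<.08)&(np.abs(W[...,1]-.02)<.06)); P=W[g]; print('grip',len(P),P.mean(0))
big=cv2.resize(im[180:270,140:300],None,fx=5,fy=5,interpolation=cv2.INTER_CUBIC); save('crop0',cv2.convertScaleAbs(big,alpha=1.5))
E
python3 - <<'E'
import cv2
a=cv2.imread('pics/scene0.png'); cv2.imwrite('pics/scene0c.png',cv2.convertScaleAbs(cv2.resize(a,None,fx=1.4,fy=1.4),alpha=1.3))
E
```

```text
tool axes cols
 [[ 0.    -0.264  0.965]
 [-0.     0.965  0.264]
 [-1.    -0.    -0.   ]]
cork [131 102  74] 3078 0.0002 ((444.3104248046875, -153.1956024169922), (155.15048217773438, 179.30267333984375), 0.17524060606956482)
top [156 145 135] 1404 0.0057 ((488.10333251953125, -366.41790771484375), (138.736572265625, 132.2493896484375), 1.1543214321136475)
low [160 147 141] 793 0.0297 ((524.71484375, 243.8712158203125), (49.15910339355469, 108.53944396972656), 7.448101997375488)
board ((564.0513916015625, 214.537353515625), (176.46209716796875, 320.4803161621094), 6.702097415924072)
grip 63 [0.53096748 0.00903402 0.10103412]
```

View pics/scene0c.png

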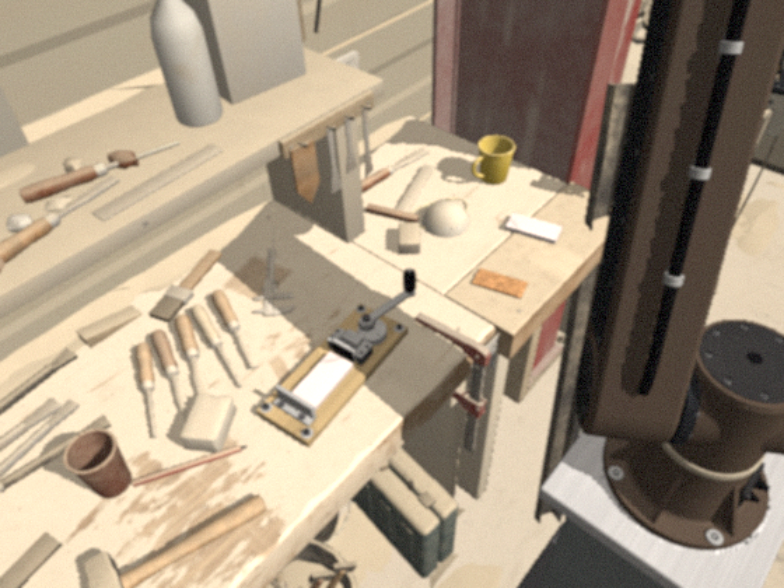

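```bash
python3 -m pendant '[{"claw":87,"linear":[0,20,20],"twist":0},{"claw":87,"linear":[0,30,26],"twist":0},{"claw":87,"linear":[0,30,26],"twist":0},{"claw":87,"linear":[0,30,26],"twist":0},{"claw":87,"linear":[0,30,26],"twist":0},{"claw":87,"linear":[0,30,26],"twist":0},{"claw":87,"linear":[0,30,26],"twist":0},{"claw":87,"linear":[0,30,26],"twist":0},{"claw":87,"linear":[0,30,26],"twist":0},{"claw":87,"linear":[0,20,20],"twist":0}]'
cat >> h.py <<'E'
def axes():
    o=get_obs(); return np.array(o['tool_pos']),R.from_euler('xyz',o['orientation'],degrees=True).as_matrix(),o
def go(target, jawdir=None):
    "tool-axis shift (mm) to world target; twist (rad) that brings tool y onto +-jawdir"
    p,M,o=axes(); s=(M.T@(np.array(target)-p)*1000).round(1)
    print('tcp',p.round(4),'M',M[:,1].round(3),M[:,2].round(3),'shift',s)
    if jawdir is not None:
        v=M.T@np.array([*jawdir,0]); a=np.arctan2(v[2],v[1]); print('twist',round(a,3),'or',round(a-np.sign(a)*np.pi,3))
def rect(W,m):
    P=W[m]; P=P[~np.isnan(P).any(1)]; return cv2.minAreaRect((P[:,:2]*1000).astype(np.float32)),np.median(P[:,2])*1000
E
python3 - <<'E'
from h import *
p,M,o=axes(); print(o['clock'],p.round(4),M.round(3).tolist(),o['opening'])
im,d=snapshot('wrist'); W=cloud('wrist',d); np.save('wrist.npy',W); save('w1',im)
for t in ['tile_top','cork_sheet']:
    for b in boxes_of('wrist',t)[:2]:
        x,y=map(int,b['xy']); print(t,round(b['confidence'],2),(x,y),np.round(W[y,x],4))
E
```

```text
clock: 1.73
tool_pos: [0.3438, -0.3132, 0.2271]
orientation: [-20.1, 89.9, -4.8]
force: [1.0, 0.1, -1.0]
opening: 0.0868
1.7333 [ 0.3438 -0.3132  0.2271] [[0.001, -0.264, 0.964], [-0.0, 0.964, 0.264], [-1.0, -0.0, 0.001]] 0.08680470074199932
tile_top 0.73 (234, 255) [ 0.4573 -0.3371  0.0115]
cork_sheet 0.69 (360, 247) [ 0.3241 -0.2706  0.229 ]
```

View pics/w1.png

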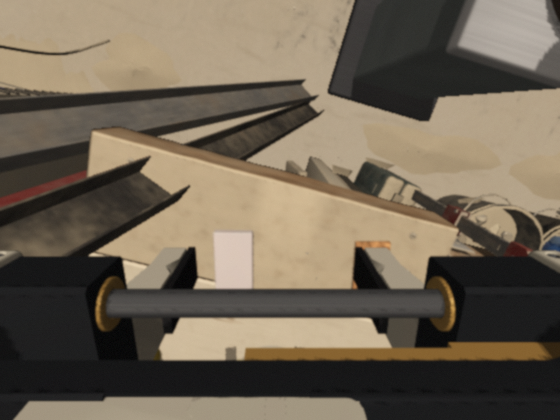

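```bash
python3 -m pendant '[{"claw":87,"linear":[0,3,10],"twist":0},{"claw":87,"linear":[0,6,20],"twist":0},{"claw":87,"linear":[0,8,25],"twist":0},{"claw":87,"linear":[0,10,30],"twist":0},{"claw":87,"linear":[0,10,30],"twist":0},{"claw":87,"linear":[0,8,20],"twist":0},{"claw":87,"linear":[0,5,10],"twist":0},{"claw":87,"linear":[0,0,0],"twist":0},{"claw":87,"linear":[0,0,0],"twist":0},{"claw":87,"linear":[0,0,0],"twist":0}]'
python3 - <<'E'
from h import *
p,M,o=axes(); print(o['clock'],p.round(4))
im,d=snapshot('wrist'); W=cloud('wrist',d); np.save('wrist.npy',W); save('w2',im)
for t in ['tile_top','cork_sheet']:
    for b in boxes_of('wrist',t)[:2]:
        x,y=map(int,b['xy']); print(t,round(b['confidence'],2),(x,y),np.round(W[y,x],4))
        a=im[y,x].astype(int)
        hs=cv2.cvtColor(im,cv2.COLOR_RGB2HSV).astype(int); h=hs[y,x]
        m=(np.abs(im.astype(int)-a).sum(-1)<70)&(np.abs(W[...,2]-W[y,x,2])<.006)&(np.abs(hs[...,1]-h[1])<40)
        nl,l=cv2.connectedComponents(m.astype(np.uint8),connectivity=4); k=l==l[y,x]
        print(a,h,k.sum(),rect(W,k))
E
```

```text
clock: 2.72
tool_pos: [0.4693, -0.2299, 0.2263]
orientation: [157.9, 90.0, 173.1]
force: [-0.6, -0.1, 0.3]
opening: 0.087
2.7167 [ 0.4693 -0.2299  0.2263]
tile_top 0.82 (190, 159) [ 0.4717 -0.3341  0.0125]
[175 156 144] [ 12  45 175] 3754 (((476.854736328125, -337.24310302734375), (109.18607330322266, 49.68296813964844), 14.231926918029785), np.float64(12.086473358215988))
cork_sheet 0.61 (338, 166) [ 0.4346 -0.1617  0.0059]
[158 109  66] [ 14 148 158] 2443 (((439.7672424316406, -155.915771484375), (101.96385955810547, 47.70346450805664), 15.834736824035645), np.float64(5.971139031257429))
```

View pics/w2.png

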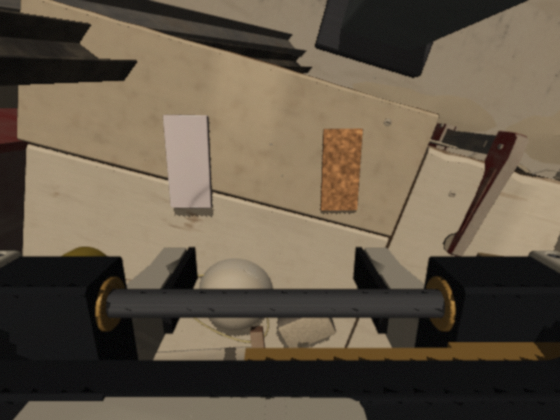

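```bash
python3 -m pendant '[{"claw":87,"linear":[10,8,-1],"twist":0},{"claw":87,"linear":[20,15,-2],"twist":0},{"claw":87,"linear":[30,20,-2],"twist":0},{"claw":87,"linear":[30,20,-2],"twist":0},{"claw":87,"linear":[30,12,-2],"twist":0},{"claw":87,"linear":[30,4,0],"twist":0},{"claw":87,"linear":[20,0,0],"twist":0},{"claw":87,"linear":[10,0,0],"twist":0},{"claw":87,"linear":[0,0,0],"twist":0},{"claw":87,"linear":[0,0,0],"twist":0}]'
python3 - <<'E'
from h import *
a=np.radians(15.8); go([.4398,-.1559,.003],[-np.sin(a),np.cos(a)])
E
```

```text
clock: 3.7
tool_pos: [0.4402, -0.1557, 0.0466]
orientation: [-179.0, 90.0, -163.8]
force: [0.2, 0.2, 0.6]
opening: 0.087
tcp [ 0.4402 -0.1557  0.0466] M [-0.263  0.965 -0.   ] [ 0.965  0.263 -0.001] shift [43.6 -0.  -0.4]
twist -0.009 or 3.132
```

```bash
python3 -m pendant '[{"claw":87,"linear":[15,0,0],"twist":0},{"claw":70,"linear":[15,0,0],"twist":0},{"claw":60,"linear":[9,0,0],"twist":0},{"claw":54,"linear":[4,0,0],"twist":0},{"claw":40,"linear":[0,0,0],"twist":0},{"claw":40,"linear":[0,0,0],"twist":0},{"claw":40,"linear":[0,0,0],"twist":0},{"claw":40,"linear":[0,0,0],"twist":0},{"claw":40,"linear":[-2,0,0],"twist":0},{"claw":40,"linear":[-10,0,0],"twist":0}]'
python3 - <<'E'
from h import *
# tile_low centre (524.7,243.9), yaw 7.45
a=np.radians(7.45); go([.5247,.2439,.15],[np.cos(a),np.sin(a)])
E
```

```text
clock: 4.53
tool_pos: [0.4397, -0.1553, 0.015]
orientation: [163.0, 89.9, 178.3]
force: [0.8, -0.2, -0.5]
opening: 0.0446
tcp [ 0.4397 -0.1553  0.015 ] M [-0.263  0.965  0.001] [ 0.965  0.263 -0.002] shift [-135.1  362.8  186.9]
twist 1.707 or -1.434
```

```bash
python3 -m pendant '[{"claw":40,"linear":[-10,0,0],"twist":-0.06},{"claw":40,"linear":[-20,0,0],"twist":-0.12},{"claw":40,"linear":[-25,0,0],"twist":-0.12},{"claw":40,"linear":[-25,0,0],"twist":-0.12},{"claw":40,"linear":[-25,0,0],"twist":-0.12},{"claw":40,"linear":[-25,0,0],"twist":-0.12},{"claw":40,"linear":[-25,0,0],"twist":-0.12},{"claw":40,"linear":[-20,0,0],"twist":-0.12},{"claw":40,"linear":[0,0,0],"twist":-0.12},{"claw":40,"linear":[0,0,0],"twist":-0.1}]'
python3 - <<'E'
from h import *
a=np.radians(7.45); go([.5247,.2439,.19],[np.cos(a),np.sin(a)])
E
```

```text
clock: 5.37
tool_pos: [0.4413, -0.1553, 0.1926]
orientation: [-76.0, 89.8, 3.8]
force: [0.8, -0.1, -0.7]
opening: 0.0444
tcp [ 0.4413 -0.1553  0.1926] M [-0.984  0.177 -0.004] [0.177 0.984 0.001] shift [  3.1 -11.6 407.6]
twist 2.834 or -0.308
```

```bash
python3 -m pendant '[{"claw":40,"linear":[0,0,15],"twist":0},{"claw":40,"linear":[0,-1,30],"twist":0},{"claw":40,"linear":[0,-1,38],"twist":0},{"claw":40,"linear":[0,-1,38],"twist":0},{"claw":40,"linear":[0,-1,38],"twist":0},{"claw":40,"linear":[0,-1,38],"twist":0},{"claw":40,"linear":[0,-1,38],"twist":0},{"claw":40,"linear":[0,-1,38],"twist":0},{"claw":40,"linear":[0,-1,38],"twist":0},{"claw":40,"linear":[0,-1,38],"twist":0}]'
python3 - <<'E'
from h import *
a=np.radians(7.45); go([.5247,.2439,.06],[np.cos(a),np.sin(a)])
E
```

```text
clock: 6.2
tool_pos: [0.513, 0.1881, 0.1912]
orientation: [-37.8, 90.0, 41.7]
force: [1.4, 0.4, 0.2]
opening: 0.0442
tcp [0.513  0.1881 0.1912] M [-0.983  0.183 -0.   ] [0.183 0.983 0.001] shift [131.2  -1.2  57. ]
twist 2.828 or -0.314
```

```bash
python3 -m pendant '[{"claw":40,"linear":[0,0,38],"twist":0},{"claw":40,"linear":[0,0,38],"twist":0},{"claw":40,"linear":[0,0,38],"twist":0},{"claw":40,"linear":[0,0,30],"twist":0},{"claw":40,"linear":[0,0,12],"twist":0},{"claw":40,"linear":[0,0,0],"twist":-0.11},{"claw":40,"linear":[0,0,0],"twist":-0.11},{"claw":40,"linear":[0,0,0],"twist":-0.095},{"claw":40,"linear":[0,0,0],"twist":0},{"claw":40,"linear":[0,0,0],"twist":0}]'
python3 - <<'E'
from h import *
p,M,o=axes(); print(o['clock'],p.round(4),M[:,1].round(3),o['opening'])
im,d=snapshot('wrist'); W=cloud('wrist',d); np.save('wrist.npy',W); save('w3',im); cv2.imwrite('w3.png',im)
for t in ['tile_low','lever_grip','pressure_pad','cam_lever','pivot']:
    for b in boxes_of('wrist',t)[:2]:
        x,y=map(int,b['xy']); print(t,round(b['confidence'],2),(x,y),np.round(W[y,x],4))
for n,lo,hi,xr,yr in [('tile',.027,.034,(.45,.6),(.15,.32)),('board',.013,.022,(.42,.64),(0.0,.38)),('grip',.097,.115,(.4,.65),(-.05,.1))]:
    m=(W[...,2]>lo)&(W[...,2]<hi)&(W[...,0]>xr[0])&(W[...,0]<xr[1])&(W[...,1]>yr[0])&(W[...,1]<yr[1])
    m=cv2.morphologyEx(m.astype(np.uint8),cv2.MORPH_OPEN,np.ones((3,3)))
    nl,l,s,c=cv2.connectedComponentsWithStats(m)
    if nl>1:
        k=l==1+np.argmax(s[1:,4]); print(n,k.sum(),rect(W,k))
E
```

```text
clock: 7.03
tool_pos: [0.5416, 0.3392, 0.1908]
orientation: [20.2, 90.0, 117.5]
force: [0.3, -0.6, 0.6]
opening: 0.0444
7.0333 [0.5416 0.3392 0.1908] [-0.992 -0.128  0.   ] 0.04440956457961234
tile_low 0.74 (305, 88) [0.5266 0.2351 0.0287]
pressure_pad 0.82 (307, 17) [0.5352 0.1813 0.0486]
pivot 0.68 (279, 78) [0.5522 0.2296 0.0296]
tile 6333 (((525.521240234375, 242.94076538085938), (49.57259750366211, 109.23783111572266), 7.473525047302246), np.float64(29.873823721956505))
board 9791 (((527.1240844726562, 251.47625732421875), (110.1180648803711, 185.23338317871094), 6.694195747375488), np.float64(17.860892707918794))
```

View pics/w3.png

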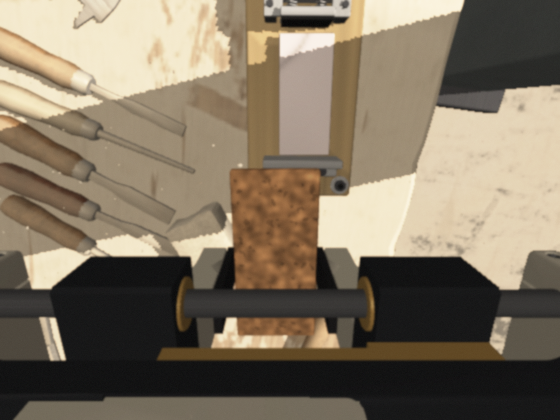

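Run:
```python
from h import *
a=np.radians(7.47); go([.5253,.2432,.0345],[np.cos(a),np.sin(a)])
```

```text
tcp [0.5418 0.3393 0.1907] M [-0.992 -0.129 -0.   ] [-0.129  0.992  0.   ] shift [156.2  28.8 -93.2]
twist 3.141 or -0.001
```

```bash
python3 -m pendant '[{"claw":40,"linear":[0,5,-15],"twist":0},{"claw":40,"linear":[5,8,-25],"twist":0},{"claw":40,"linear":[10,8,-28],"twist":0},{"claw":40,"linear":[20,6,-20],"twist":0},{"claw":40,"linear":[30,1.8,-5.2],"twist":0},{"claw":40,"linear":[30,0,0],"twist":0},{"claw":40,"linear":[25,0,0],"twist":0},{"claw":40,"linear":[15,0,0],"twist":0},{"claw":40,"linear":[5,0,0],"twist":0},{"claw":40,"linear":[0,0,0],"twist":0}]'
python3 - <<'E'
from h import *
a=np.radians(7.47); go([.5253,.2432,.0345],[np.cos(a),np.sin(a)])
E
```

```text
clock: 8.17
tool_pos: [0.5247, 0.2424, 0.0494]
orientation: [125.4, 89.8, -137.1]
force: [-0.9, -0.1, -0.5]
opening: 0.0445
tcp [0.5247 0.2424 0.0494] M [-0.992 -0.13   0.002] [-0.13   0.992 -0.002] shift [14.9 -0.7  0.7]
twist -3.142 or 0.0
```

```bash
python3 -m pendant '[{"claw":40,"linear":[8,0,0],"twist":0},{"claw":40,"linear":[4,0,0],"twist":0},{"claw":40,"linear":[3,0,0],"twist":0},{"claw":40,"linear":[0,0,0],"twist":0},{"claw":50,"linear":[0,0,0],"twist":0},{"claw":60,"linear":[0,0,0],"twist":0},{"claw":70,"linear":[0,0,0],"twist":0},{"claw":70,"linear":[-10,0,0],"twist":0},{"claw":70,"linear":[-30,0,0],"twist":0},{"claw":80,"linear":[-36,0,0],"twist":0}]'
```

```text
clock: 9.0
tool_pos: [0.5241, 0.2422, 0.1111]
orientation: [123.0, 89.7, -139.5]
force: [0.6, 0.7, -0.4]
opening: 0.0717
```

```bash
python3 -m pendant '[{"claw":80,"linear":[-30,0,0],"twist":0.06},{"claw":87,"linear":[-30,0,-10],"twist":0},{"claw":87,"linear":[-15,0,-30],"twist":0},{"claw":87,"linear":[0,0,-38],"twist":0},{"claw":87,"linear":[0,0,-38],"twist":0},{"claw":87,"linear":[0,0,-38],"twist":0},{"claw":87,"linear":[0,0,-38],"twist":0},{"claw":87,"linear":[0,0,-38],"twist":0},{"claw":87,"linear":[0,0,-38],"twist":0},{"claw":87,"linear":[0,0,-38],"twist":0}]'
python3 - <<'E'
from h import *
a=np.radians(104.23); go([.4769,-.3372,.1],[np.cos(a),np.sin(a)])
im,d=snapshot('top'); W=cloud('top',d); save('t2',cv2.resize(im[150:290,120:330],None,fx=3.5,fy=3.5,interpolation=cv2.INTER_CUBIC))
m=(W[...,2]>.0325)&(W[...,2]<.041)&(W[...,0]>.45)&(W[...,0]<.6)&(W[...,1]>.18)&(W[...,1]<.31)
nl,l,s,c=cv2.connectedComponentsWithStats(m.astype(np.uint8)); k=l==1+np.argmax(s[1:,4]); print(k.sum(),rect(W,k))
E
```

```text
clock: 9.83
tool_pos: [0.5469, -0.0637, 0.1879]
orientation: [-85.8, 89.9, 8.3]
force: [-0.0, 0.1, -0.2]
opening: 0.0868
tcp [ 0.5469 -0.0637  0.1879] M [-0.997 -0.071 -0.001] [-0.071  0.997  0.   ] shift [  87.8   89.5 -267.8]
twist 1.394 or -1.748
5 (((488.4636535644531, 296.9393005371094), (10.1785249710083, 0.8058459758758545), 6.296413898468018), np.float64(34.60041997907945))
```

View pics/t2.png

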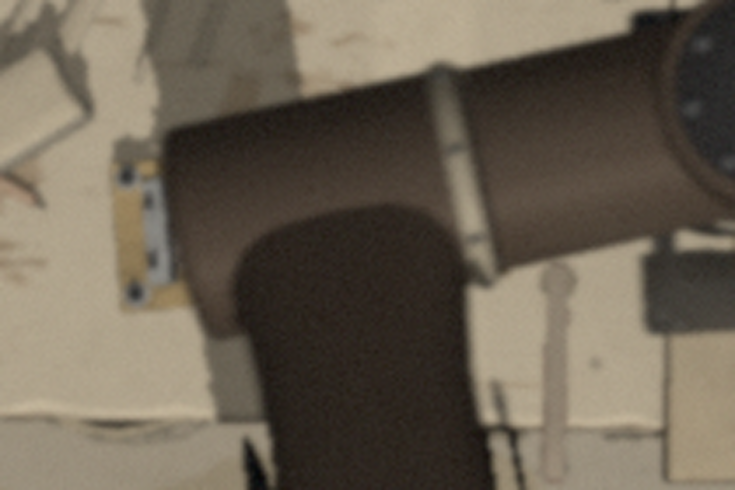

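```bash
python3 -m pendant '[{"claw":87,"linear":[0,4,-12],"twist":0},{"claw":87,"linear":[0,9,-28],"twist":0},{"claw":87,"linear":[0,12,-36],"twist":0},{"claw":87,"linear":[0,12,-36],"twist":0},{"claw":87,"linear":[0,12,-36],"twist":0},{"claw":87,"linear":[0,12,-36],"twist":0},{"claw":87,"linear":[0,12,-36],"twist":0},{"claw":87,"linear":[0,9,-28],"twist":0},{"claw":87,"linear":[0,5.5,-15],"twist":0},{"claw":87,"linear":[0,2,-5],"twist":0.08}]'
python3 -m pendant '[{"claw":87,"linear":[0,0,0],"twist":0.12},{"claw":87,"linear":[0,0,0],"twist":0.12},{"claw":87,"linear":[5,0,0],"twist":0.12},{"claw":87,"linear":[10,0,0],"twist":0.12},{"claw":87,"linear":[15,0,0],"twist":0.12},{"claw":87,"linear":[15,0,0],"twist":0.12},{"claw":87,"linear":[15,0,0],"twist":0.12},{"claw":87,"linear":[15,0,0],"twist":0.12},{"claw":87,"linear":[10,0,0],"twist":0.12},{"claw":87,"linear":[3,0,0],"twist":0.12}]'
python3 - <<'E'
from h import *
a=np.radians(104.23); go([.4769,-.3372,.004],[np.cos(a),np.sin(a)])
im,d=snapshot('top'); W=cloud('top',d); save('t3',cv2.resize(im[170:260,140:300],None,fx=5,fy=5,interpolation=cv2.INTER_CUBIC))
m=(W[...,2]>.0325)&(W[...,2]<.041)&(W[...,0]>.45)&(W[...,0]<.6)&(W[...,1]>.18)&(W[...,1]<.31)
nl,l,s,c=cv2.connectedComponentsWithStats(m.astype(np.uint8)); k=l==1+np.argmax(s[1:,4]); print(k.sum(),rect(W,k))
E
```

```text
clock: 10.72
tool_pos: [0.4759, -0.3375, 0.1871]
orientation: [-164.9, 90.0, -75.5]
force: [0.1, -0.4, 0.6]
opening: 0.0871
clock: 11.55
tool_pos: [0.476, -0.3346, 0.0973]
orientation: [133.2, 89.9, 153.6]
force: [-0.1, 0.2, 0.2]
opening: 0.0871
tcp [ 0.476  -0.3346  0.0973] M [-0.349  0.937  0.002] [ 0.937  0.349 -0.002] shift [93.3 -2.9  0. ]
twist 0.108 or -3.033
617 (((524.6589965820312, 243.33319091796875), (49.20233917236328, 109.27828979492188), 7.811581611633301), np.float64(36.02055221120699))
```

View pics/t3.png

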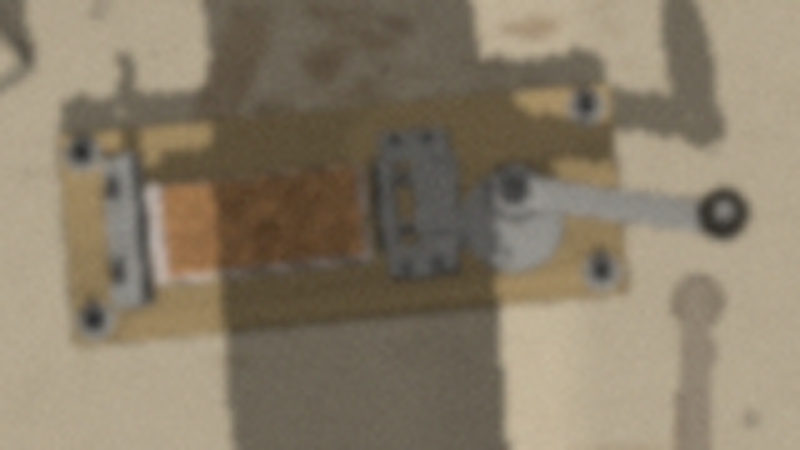

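```bash
python3 -m pendant '[{"claw":87,"linear":[10,-1.5,0],"twist":0.054},{"claw":87,"linear":[20,-1.5,0],"twist":0.054},{"claw":87,"linear":[25,0,0],"twist":0},{"claw":75,"linear":[20,0,0],"twist":0},{"claw":70,"linear":[12,0,0],"twist":0},{"claw":65,"linear":[6,0,0],"twist":0},{"claw":58,"linear":[0,0,0],"twist":0},{"claw":44,"linear":[0,0,0],"twist":0},{"claw":44,"linear":[0,0,0],"twist":0},{"claw":44,"linear":[0,0,0],"twist":0}]'
python3 -m pendant '[{"claw":44,"linear":[0,0,0],"twist":0},{"claw":44,"linear":[-10,0,0],"twist":0},{"claw":44,"linear":[-20,0,0],"twist":0},{"claw":44,"linear":[-30,0,0],"twist":-0.06},{"claw":44,"linear":[-30,0,0],"twist":-0.12},{"claw":44,"linear":[-30,0,0],"twist":-0.12},{"claw":44,"linear":[-30,0,0],"twist":-0.12},{"claw":44,"linear":[-25,0,0],"twist":-0.12},{"claw":44,"linear":[-10,0,0],"twist":-0.12},{"claw":44,"linear":[0,0,0],"twist":-0.12}]'
python3 - <<'E'
from h import *
a=np.radians(7.47); go([.5253,.2432,.19],[np.cos(a),np.sin(a)]); print(get_obs()['joint_pos'])
E
```

```text
clock: 12.43
tool_pos: [0.4785, -0.3385, 0.0068]
orientation: [-30.3, 89.9, -15.8]
force: [0.3, 1.9, 1.3]
opening: 0.0492
clock: 13.27
tool_pos: [0.4791, -0.3392, 0.1952]
orientation: [-82.8, 89.6, -23.2]
force: [0.8, -1.0, -3.0]
opening: 0.0494
tcp [ 0.4791 -0.3392  0.1952] M [-0.862  0.506 -0.006] [0.506 0.862 0.001] shift [  4.  255.  525.7]
twist 2.48 or -0.661
[-1.61979208e+01  1.33935991e+01 -1.36721158e+01  5.04619957e-02
 -6.25691925e+01 -1.42352567e+01]
```

```bash
python3 -m pendant '[{"claw":44,"linear":[0,0,0],"twist":-0.11},{"claw":44,"linear":[0,0,0],"twist":-0.11},{"claw":44,"linear":[0,0,0],"twist":-0.11},{"claw":44,"linear":[0,0,0],"twist":-0.11},{"claw":44,"linear":[0,0,0],"twist":-0.11},{"claw":44,"linear":[0,0,0],"twist":-0.11},{"claw":44,"linear":[0,-3,15],"twist":0},{"claw":44,"linear":[0,-7,30],"twist":0},{"claw":44,"linear":[0,-8,37],"twist":0},{"claw":44,"linear":[0,-8,37],"twist":0}]'
python3 -m pendant '[{"claw":44,"linear":[0,-8,37],"twist":0},{"claw":44,"linear":[0,-8,37],"twist":0},{"claw":44,"linear":[0,-8,37],"twist":0},{"claw":44,"linear":[0,-8,37],"twist":0},{"claw":44,"linear":[0,-8,37],"twist":0},{"claw":44,"linear":[0,-8,37],"twist":0},{"claw":44,"linear":[0,-8,37],"twist":0},{"claw":44,"linear":[0,-8,37],"twist":0},{"claw":44,"linear":[0,-8,37],"twist":0},{"claw":44,"linear":[0,-8,37],"twist":0}]'
python3 - <<'E'
from h import *
a=np.radians(7.6); go([.5253,.2434,.0415],[np.cos(a),np.sin(a)])
E
```

```text
clock: 14.1
tool_pos: [0.4884, -0.2164, 0.1911]
orientation: [-26.7, 90.0, 70.2]
force: [1.2, -0.0, -1.4]
opening: 0.0496
clock: 14.93
tool_pos: [0.5225, 0.1616, 0.1916]
orientation: [-57.6, 90.0, 39.4]
force: [1.4, -1.4, -1.8]
opening: 0.0494
tcp [0.5225 0.1616 0.1916] M [-0.992 -0.123 -0.001] [-0.123  0.992  0.   ] shift [150.1 -12.7  80.8]
twist 3.132 or -0.009
```

```bash
python3 -m pendant '[{"claw":44,"linear":[0,-4,25],"twist":-0.009},{"claw":44,"linear":[0,-4,25],"twist":0},{"claw":44,"linear":[10,-3,18],"twist":0},{"claw":44,"linear":[25,-2,8],"twist":0},{"claw":44,"linear":[30,0,0],"twist":0},{"claw":44,"linear":[30,0,0],"twist":0},{"claw":44,"linear":[25,0,0],"twist":0},{"claw":44,"linear":[10,0,0],"twist":0},{"claw":44,"linear":[0,0,0],"twist":0},{"claw":44,"linear":[0,0,0],"twist":0}]'
python3 - <<'E'
from h import *
a=np.radians(7.6); go([.5253,.2434,.0415],[np.cos(a),np.sin(a)])
p,M,o=axes()
im,d=snapshot('wrist'); W=cloud('wrist',d); save('w4',im)
L=(W-p)@M  # tool coords
for z0 in np.arange(-.02,.012,.004):
    m=(np.abs(L[...,0]-z0)<.002)&(np.abs(L[...,1])<.04)&(np.abs(L[...,2])<.09); print(round(z0,3),m.sum(),end='; ')
m=(L[...,0]>-.014)&(L[...,0]<-.003)&(np.abs(L[...,1])<.035)&(L[...,2]<-.015)&(L[...,2]>-.09)
nl,l,s,c=cv2.connectedComponentsWithStats(m.astype(np.uint8)); k=l==1+np.argmax(s[1:,4]); Q=L[k]; print(k.sum(),Q.min(0),Q.max(0),np.median(Q[:,0]),cv2.minAreaRect((Q[:,1:]*1000).astype(np.float32)))
E
```

```text
clock: 15.77
tool_pos: [0.5264, 0.2368, 0.0609]
orientation: [163.1, 90.0, -99.4]
force: [-0.4, 0.2, -1.9]
opening: 0.0493
tcp [0.5264 0.2368 0.0609] M [-0.991 -0.132  0.   ] [-0.132  0.991 -0.001] shift [19.4  0.2  6.8]
twist 3.141 or -0.001
-0.02 391; -0.016 304; -0.012 286; -0.008 8296; -0.004 6738; 0.0 120; 0.004 85; 0.008 140; 7741 [-0.00831165 -0.02626857 -0.05642395] [-0.00307714  0.02408757 -0.01500005] -0.0060825371948478235 ((-1.0955257415771484, -35.70203399658203), (50.335052490234375, 41.43909454345703), 0.07388726621866226)
```

View pics/w4.png

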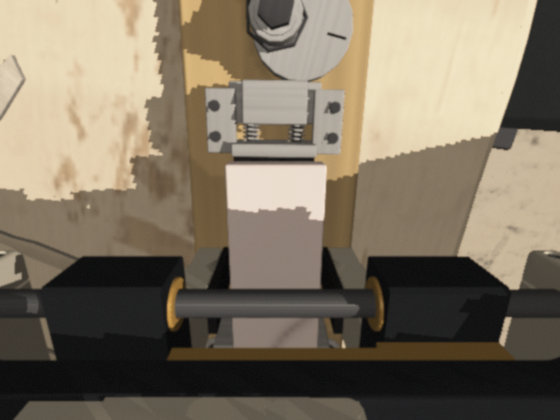

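```bash
python3 -m pendant '[{"claw":44,"linear":[0,0.5,4],"twist":0},{"claw":44,"linear":[0,0.5,3.5],"twist":0},{"claw":44,"linear":[5,0,0],"twist":0},{"claw":44,"linear":[6,0,0],"twist":0},{"claw":44,"linear":[4,0,0],"twist":0},{"claw":44,"linear":[2,0,0],"twist":0},{"claw":44,"linear":[0.8,0,0],"twist":0},{"claw":44,"linear":[0,0,0],"twist":0},{"claw":44,"linear":[0,0,0],"twist":0},{"claw":44,"linear":[0,0,0],"twist":0}]'
```

```text
clock: 16.65
tool_pos: [0.5237, 0.2439, 0.0427]
orientation: [120.2, 89.9, -142.2]
force: [-4.3, -1.2, 3.9]
opening: 0.049
```

```bash
python3 -m pendant '[{"claw":52,"linear":[0,0,0],"twist":0},{"claw":56,"linear":[0,0,0],"twist":0},{"claw":62,"linear":[0,0,0],"twist":0},{"claw":68,"linear":[0,0,0],"twist":0},{"claw":68,"linear":[0,0,0],"twist":0},{"claw":68,"linear":[-8,0,0],"twist":0},{"claw":68,"linear":[-25,0,0],"twist":0},{"claw":68,"linear":[-35,0,0],"twist":0},{"claw":68,"linear":[-38,0,0],"twist":0},{"claw":68,"linear":[-30,0,0],"twist":0}]'
python3 - <<'E'
from h import *
p,M,o=axes(); print(p,M[:,1:].round(3).tolist())
im,d=snapshot('wrist'); W=cloud('wrist',d); save('w5',im)
for n,lo,hi,xr,yr in [('tile',.043,.054,(.45,.6),(.15,.32)),('grip',.097,.112,(.4,.65),(-.05,.1)),]:
    m=(W[...,2]>lo)&(W[...,2]<hi)&(W[...,0]>xr[0])&(W[...,0]<xr[1])&(W[...,1]>yr[0])&(W[...,1]<yr[1])
    nl,l,s,c=cv2.connectedComponentsWithStats(m.astype(np.uint8))
    if nl>1:
        k=l==1+np.argmax(s[1:,4]); print(n,k.sum(),rect(W,k),W[k].mean(0))
for b in boxes_of('wrist','lever_grip')[:2]:
        x,y=map(int,b['xy']); print(round(b['confidence'],2),(x,y),np.round(W[y,x],4))
E
```

```text
clock: 17.48
tool_pos: [0.5247, 0.2444, 0.1822]
orientation: [-72.1, 89.9, 25.5]
force: [0.9, 2.0, -0.6]
opening: 0.068
[0.52465099 0.24438321 0.18221051] [[-0.991, -0.132], [-0.132, 0.991], [-0.002, 0.001]]
tile 2001 (((541.5526123046875, 163.92127990722656), (73.84113311767578, 33.576072692871094), 6.804577350616455), np.float64(48.54629606107298)) [0.54449064 0.16217875 0.04942711]
```

View pics/w5.png

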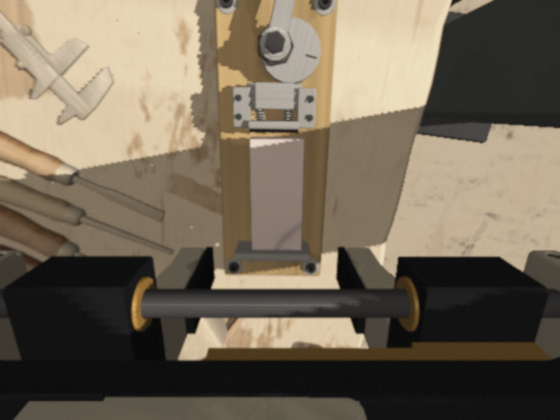

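```bash
python3 -m pendant '[{"claw":68,"linear":[-5,0,-10],"twist":0},{"claw":68,"linear":[-10,0,-25],"twist":0},{"claw":68,"linear":[-10,0,-30],"twist":0},{"claw":68,"linear":[-5,0,-25],"twist":0},{"claw":68,"linear":[0,0,-10],"twist":0},{"claw":68,"linear":[0,0,0],"twist":0},{"claw":68,"linear":[0,0,0],"twist":0},{"claw":68,"linear":[0,0,0],"twist":0},{"claw":68,"linear":[0,0,0],"twist":0},{"claw":68,"linear":[0,0,0],"twist":0}]'
python3 - <<'E'
from h import *
p,M,o=axes(); print(p,M[:,1:].round(3).tolist())
im,d=snapshot('wrist'); W=cloud('wrist',d); save('w6',im); np.save('wrist.npy',W)
for n,lo,hi,xr,yr in [('grip',.097,.112,(.4,.65),(-.05,.1)),('bolt',.05,.09,(.5,.58),(.07,.15)),('board',.013,.022,(.42,.64),(0.0,.38))]:
    m=(W[...,2]>lo)&(W[...,2]<hi)&(W[...,0]>xr[0])&(W[...,0]<xr[1])&(W[...,1]>yr[0])&(W[...,1]<yr[1])
    nl,l,s,c=cv2.connectedComponentsWithStats(m.astype(np.uint8))
    if nl>1:
        k=l==1+np.argmax(s[1:,4]); print(n,k.sum(),rect(W,k),W[k].mean(0).round(4))
for b in boxes_of('wrist','lever_grip')[:2]:
        x,y=map(int,b['xy']); print(round(b['confidence'],2),(x,y),np.round(W[y,x],4))
E
```

```text
clock: 18.42
tool_pos: [0.5371, 0.1458, 0.2083]
orientation: [114.0, 90.0, -148.4]
force: [0.2, 0.8, 0.3]
opening: 0.0679
[0.5370999  0.14580054 0.20829897] [[-0.991, -0.133], [-0.133, 0.991], [0.001, -0.0]]
grip 696 (((532.0045776367188, 7.758655548095703), (20.850879669189453, 21.063749313354492), 33.59043502807617), np.float64(101.1342544954166)) [0.5321 0.0084 0.1012]
bolt 1027 (((543.8428344726562, 97.10913848876953), (24.936750411987305, 54.13965606689453), 0.7408504486083984), np.float64(52.37595994262294)) [0.5422 0.0979 0.0537]
board 5615 (((566.2979125976562, 172.8251953125), (57.17465591430664, 222.04689025878906), 4.511688709259033), np.float64(17.89844627303972)) [0.5734 0.1498 0.0179]
0.9 (302, 36) [0.5353 0.0103 0.1044]
```

View pics/w6.png

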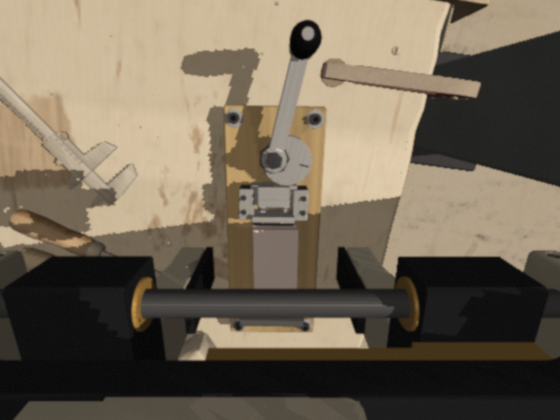

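Run:
```python
from h import *
import plant
print([n for n in dir(plant) if not n.startswith('_')], getattr(plant,'tcp_to_grasp',None))
W=np.load('wrist.npy'); print(W[72,335],W[82,400],W[92,460])
a=np.radians(7.2); R2=np.array([[np.cos(a),-np.sin(a)],[np.sin(a),np.cos(a)]])
piv=np.array([.5434,.112]); t=.237; g=piv+R2@(.105*np.array([-np.sin(t),-np.cos(t)])); print('grip pred',g)
tang=R2@np.array([-np.cos(t),np.sin(t)])
go([.532,.0079,.068],tang)
for t in (.9,1.5): print(t,piv+R2@(.105*np.array([-np.sin(t),-np.cos(t)])))
```

```text
['PlanningError', 'boxes_of', 'camera_params', 'close_job', 'get_obs', 'snapshot', 'tcp_to_grasp'] 0.0188
[0.49225175 0.02029455 0.0170955 ] [0.42716961 0.02188813 0.02592703] [0.36744927 0.02370834 0.0313848 ]
grip pred [0.53173383 0.00765011]
tcp [0.5372 0.1457 0.2085] M [-0.991 -0.133  0.   ] [-0.133  0.991 -0.   ] shift [ 140.5   23.3 -135.9]
twist 0.244 or -2.897
0.9 [0.46997962 0.03693705]
1.5 [0.44041981 0.09150414]
```

```bash
python3 -m pendant '[{"claw":68,"linear":[0,3,-16],"twist":0},{"claw":68,"linear":[0,5,-32],"twist":0},{"claw":68,"linear":[0,6,-36],"twist":0},{"claw":68,"linear":[0,6,-32],"twist":0},{"claw":68,"linear":[0,3.3,-16],"twist":0},{"claw":68,"linear":[0,0,-3.9],"twist":0},{"claw":68,"linear":[10,0,0],"twist":0.08},{"claw":68,"linear":[25,0,0],"twist":0.08},{"claw":68,"linear":[25,0,0],"twist":0.084},{"claw":68,"linear":[10,0,0],"twist":0}]'
python3 - <<'E'
from h import *
a=np.radians(7.2); t=.237; R2=np.array([[np.cos(a),-np.sin(a)],[np.sin(a),np.cos(a)]])
go([.532,.0079,.064],R2@np.array([-np.cos(t),np.sin(t)]))
E
```

```text
clock: 19.35
tool_pos: [0.5304, 0.0072, 0.1359]
orientation: [104.4, 89.8, -172.2]
force: [-0.5, 0.3, 0.0]
opening: 0.0679
tcp [0.5304 0.0072 0.1359] M [-0.993  0.116  0.004] [ 0.116  0.993 -0.001] shift [71.9 -1.8  1. ]
twist -0.005 or 3.137
```

```bash
python3 -m pendant '[{"claw":68,"linear":[15,-1.8,1],"twist":0},{"claw":68,"linear":[25,0,0],"twist":0},{"claw":68,"linear":[20,0,0],"twist":0},{"claw":55,"linear":[9,0,0],"twist":0},{"claw":45,"linear":[3,0,0],"twist":0},{"claw":35,"linear":[0,0,0],"twist":0},{"claw":15,"linear":[0,0,0],"twist":0},{"claw":15,"linear":[0,0,0],"twist":0},{"claw":15,"linear":[0,0,0],"twist":0},{"claw":15,"linear":[0,0,0],"twist":0}]'
python3 -c "
from h import *
p,M,o=axes(); print(p,M[:,1:].round(3),o['force'],o['opening'])
for t in np.arange(.237,1.55,.1): print(round(t,2),[round(105*(np.sin(t+.1)-np.sin(t)),1)])
" | head -8
```

```text
clock: 20.18
tool_pos: [0.5344, 0.0082, 0.0676]
orientation: [-64.7, 89.9, 18.8]
force: [0.1, -0.8, 0.0]
opening: 0.0269
[0.53440868 0.00823579 0.06762669] [[-0.994  0.112]
 [ 0.112  0.994]
 [-0.001  0.001]] [ 0.13962145 -0.75501706  0.03053346] 0.026892556977074423
0.24 [np.float64(10.1)]
0.34 [np.float64(9.7)]
0.44 [np.float64(9.3)]
0.54 [np.float64(8.7)]
0.64 [np.float64(8.1)]
```

```bash
python3 -m pendant '[{"claw":15,"linear":[0,0,0],"twist":0},{"claw":15,"linear":[0,0,0],"twist":0},{"claw":15,"linear":[0,5.2,0.1],"twist":0.05},{"claw":15,"linear":[0,8.4,0.3],"twist":0.08},{"claw":15,"linear":[0,8.4,0.3],"twist":0.08},{"claw":15,"linear":[0,8.4,0.3],"twist":0.08},{"claw":15,"linear":[0,8.4,0.3],"twist":0.08},{"claw":15,"linear":[0,5.2,0.1],"twist":0.05},{"claw":15,"linear":[0,0,0],"twist":0},{"claw":15,"linear":[0,0,0],"twist":0}]'
cat >> h.py <<'E'
def lever():
    a=np.radians(7.2); R2=np.array([[np.cos(a),-np.sin(a)],[np.sin(a),np.cos(a)]]); piv=np.array([.5434,.112])
    p,M,o=axes(); c=R2.T@(p[:2]-piv); print('theta',np.arctan2(-c[0],-c[1]).round(3),'r',np.hypot(*c).round(4),'tcp',p.round(4),'F',np.round(o['force'],1),'op',o['opening'])
    t=R2@(c[::-1]*[1,-1]); t/=np.linalg.norm(t); v=M.T@np.array([*t,0]); print('twist err',np.arctan2(v[2],v[1]))
E
python3 -c "
from h import *
lever()"
```

```text
clock: 21.02
tool_pos: [0.492, 0.0211, 0.0674]
orientation: [-168.6, 89.9, -109.1]
force: [-1.3, -5.1, 7.7]
opening: 0.0235
theta 0.641 r 0.1044 tcp [0.492  0.0211 0.0674] F [-1.3 -5.1  7.7] op 0.023529309465546117
twist err -0.016592432719041428
```

```bash
python3 -m pendant '[{"claw":15,"linear":[-1,5.2,0.2],"twist":0.05},{"claw":15,"linear":[-1,8.4,0.3],"twist":0.08},{"claw":15,"linear":[0,8.4,0.3],"twist":0.08},{"claw":15,"linear":[0,8.4,0.3],"twist":0.08},{"claw":15,"linear":[0,8.4,0.3],"twist":0.08},{"claw":15,"linear":[0,8.4,0.3],"twist":0.08},{"claw":15,"linear":[0,8.4,0.3],"twist":0.08},{"claw":15,"linear":[0,5.2,0.2],"twist":0.05},{"claw":15,"linear":[0,0,0],"twist":0},{"claw":15,"linear":[0,0,0],"twist":0}]'
python3 -c "
from h import *
lever()"
```

```text
clock: 21.85
tool_pos: [0.4496, 0.0646, 0.0678]
orientation: [179.2, 89.8, -154.4]
force: [-3.1, -4.0, -7.5]
opening: 0.0236
theta 1.229 r 0.1051 tcp [0.4496 0.0646 0.0678] F [-3.1 -4.  -7.5] op 0.023550308931145875
twist err -0.007386267593474027
```

```bash
python3 -m pendant '[{"claw":15,"linear":[0.5,5.2,0.2],"twist":0.05},{"claw":15,"linear":[0.5,8.4,0.3],"twist":0.08},{"claw":15,"linear":[0,8.4,0.3],"twist":0.08},{"claw":15,"linear":[0,6.3,0.2],"twist":0.06},{"claw":15,"linear":[0,0,0],"twist":0},{"claw":15,"linear":[0,0,0],"twist":0},{"claw":15,"linear":[0,0,0],"twist":0},{"claw":15,"linear":[0,0,0],"twist":0},{"claw":15,"linear":[0,0,0],"twist":0},{"claw":15,"linear":[0,0,0],"twist":0}]'
python3 - <<'E'
from h import *
lever()
im,d=snapshot('top'); W=cloud('top',d); A=cv2.resize(im[175:255,145:275],None,fx=5,fy=5,interpolation=cv2.INTER_CUBIC)
im2,d2=snapshot('scene'); W2=cloud('scene',d2); B=cv2.resize(im2[190:330,170:330],None,fx=3,fy=3,interpolation=cv2.INTER_CUBIC)
C=np.zeros((840-20,650,3),np.uint8); C[:400]=A; C[400:820,:480]=B; save('end',cv2.resize(C,None,fx=.72,fy=.72))
for w in (W,W2):
    m=(w[...,2]>.044)&(w[...,2]<.0505)&(w[...,0]>.47)&(w[...,0]<.58)&(w[...,1]>.192)&(w[...,1]<.296)
    nl,l,s,c=cv2.connectedComponentsWithStats(m.astype(np.uint8),connectivity=4)
    if nl>1: k=l==1+np.argmax(s[1:,4]); print(k.sum(),rect(w,k))
E
```

```text
clock: 22.68
tool_pos: [0.4403, 0.0905, 0.0675]
orientation: [-160.6, 89.7, -149.7]
force: [-9.9, -3.6, 6.1]
opening: 0.0236
theta 1.491 r 0.1054 tcp [0.4403 0.0905 0.0675] F [-9.9 -3.6  6.1] op 0.023559889890206787
twist err -0.015585742112531378
620 (((524.216552734375, 244.0564422607422), (49.959232330322266, 107.74857330322266), 6.877543926239014), np.float64(47.42525319216501))
729 (((524.024658203125, 243.5977783203125), (52.959007263183594, 109.34032440185547), 6.661662578582764), np.float64(48.604852543904634))
```

View pics/end.png

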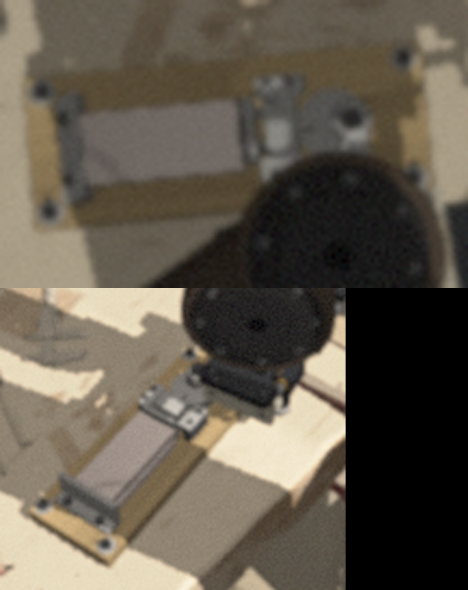

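```bash
python3 -c "
from h import *
print(close_job()); lever()"
```

```text
the job is handed in; nothing more can be done
None
the job is handed in; nothing more can be done
```

The job is handed in at about 23 s of the 69 s allowed. The stack is in the clamp and the arm is holding the lever by its grip at about 1.49 rad. `close_job()` gives no verdict, so the checks below are my own.

**What I did:** I laid the cork on the lower tile and let it go, then set the second tile squarely on the cork and let it go. I then pinched the upright grip and swung the lever from about 0.22 rad to the cam's highest lift.

**Last checks:**
- **Lever:** It read 1.491 rad, worked out from the TCP and my estimate of the pivot, so it could be off by about 0.03 rad. The grip radius came out at 105.4 mm against the stated 105 mm. The fingers were stopped on the grip at 23.6 mm, although the grip is listed as 25 mm across.
- **Upper tile:** Its centre was about 1 mm from where the lower tile lay before clamping. Its angle was 0.6–0.8° (under 0.015 rad) from the lower tile's, against a limit of 0.05 rad.
- **Heights:** The upper tile's top was at 47–49 mm, where 48 mm is expected. The cork's top measured 36 mm after I placed it, also as expected.
- **Clamping:** The last picture shows the pad against the stack and the upper tile against the fence.

**Not confirmed:**
- The lower tile is hidden in the closed clamp, so I could not see its contact with the fence or measure the pad force on each tile.
- The wrist showed about 10 N of steady side load, mostly the fingers pulling the grip outward. I left it because it is far below the limits.

The sanding block and offcut were never touched as far as I know, but I did not measure them again at the end.

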